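# Shim the engraver's slide vise snug

## Robot

A 6-joint arm with a two-finger parallel gripper is mounted at the origin on the work surface. World frame = base frame: x ahead of the robot, y to its left, z up, the work surface at z = 0. Lengths are in m, angles in rad, forces in N, time in s.
With the tool pointing down it reaches from about 0.275 to 0.825 m from the base axis. Payload 4.9 kg.
Tool frame: the origin (TCP) lies midway between the tips of the shut fingers; the grasp point (between the pads) lies 19 mm behind it (bot.grip_depth is the distance from the TCP to the grasp point, in m); y points along the fingers, x is the direction in which the jaws open and shut, and the axes are right-handed (so a half turn about y gives the same grasp; the last joint's range is limited). The gripper opens to 85 mm and grips with 20 to 120 N. Pads are 22 mm wide; open, the fingers measure 114 mm over their backs; the gripper's body (76 mm by 85 mm) begins 54 mm behind the grasp point. The pads swing forward as they close: fully open they stand 13 mm farther back than shut.
Start: joints at [1.002, 0.326, -0.193, 1.052, 0, 1.437], TCP at [0.232, 0.499, 0.231] pointing down, gripper open.
Joint ranges: [-2.65, 2.65], [-0.97, 1.79], [-1.3, 1.35], [-1.93, 2.1], [-1.47, 1.37], [-3.14, 3.14]. Speed limits (rad/s): [2.57, 2.57, 3.14, 3.14, 3.14, 3.14].

## Interface

Orientations are given as a unit quaternion [w, x, y, z].
In Python, from cell import bot gives the robot as it stands. Calls block until the motion is done:
- bot.move_pose(position, orientation): joint-space move of the TCP to a pose.
- bot.move_linear(position, speed=0.15, rotation=None, until_force=None): straight line of the TCP; rotation=None keeps the orientation; speed is the mean speed in m/s. With until_force (N) it stops when the force on the tool has changed by that much, and returns True; else False.
- bot.goto_joints(angles): joint-space move.
- bot.set_gripper(opening, grasp_force=None): opening from 0.0 (shut) to 1.0 (fully open); grasp_force is the grip in N (None keeps the last); returns when the fingers have stopped.
- bot.wait(seconds).
- bot.solve_ik(position, orientation): joint angles nearest the present ones, or None.
- bot.camera(name): name is "side" or "top"; returns the picture (480x640x3 uint8, red, green, blue); there is no depth.
- bot.calibration(name): a dict with "mtx" (3x3 intrinsics, pixels), "k1" (the pictures are not rectified: a ray, as slopes to the right and down, at radius r is drawn at 1 + k1 r^2 times it, then the intrinsics apply), "extrinsics" (4x4, takes a point from world to camera coordinates). Camera axes: x right, y down, z forward; pixel columns grow to the right and rows downward; lengths in m; the calibration is good to about 2 mm. A picture is of the moment at which its call begins. calibration takes no time and is no camera call.
A pose or a line that the arm cannot do raises bot.PlanningError and nothing moves.
- bot.close_job(): hands the job in, once; it reports no verdict.
Trained networks look in the newest picture that a camera, given by its name, has taken for a name from the list of things; names that differ only in an ending like _2 or _b are one class to them, and where a whole thing is asked for, a point or a joint stands for the part that bears it (a point fixed in the world has none). Each returns a list of dicts, best first, with "confidence" (0 to 1); they miss things now and then, are a little off and sometimes report something else, mostly with a low value. They report only what shows in the picture. A call takes as long as a camera call. They do not tell look-alikes from the thing itself.
- bot.search_frame(camera, thing): "bbox" ([left, top, width, height] in pixels, round what is visible of it).
Readings, each from a call of its own:
- bot.read_clock(): time.
- bot.read_joint_positions(): joint angles.
- bot.read_joint_vel(): joint speeds.
- bot.read_joint_efforts(): joint torques, N m.
- bot.read_position(): TCP position.
- bot.read_tool_rot(): TCP orientation.
- bot.read_ft_force(): force on the tool from outside, world axes, zero at the start.
- bot.read_moment(): the same for the moment, N m.
- bot.read_gripper_width(): opening from 0.0 (shut) to 1.0 (fully open).
Only numpy, scipy, OpenCV 4.12 (cv2) and the standard library are available. Lean on these libraries where they do the work, as an engineer would, in place of code of your own. Each camera call takes 0.05 s, during which the arm holds its last target.

## Task

The vise's sliding jaw runs out of stroke before it can hold the brass blank. Stand the two blue spacers in the gap between the jaw and the blank, one at a time, side by side with their broad faces towards jaw and blank, then push the jaw from its red back until it feels snug against them, and leave them standing there. The orange spacer is an odd one: do not use it.

Things in the scene. Friction and masses are not known exactly. Their poses are not given: they have to be found in the camera images.
- spacer_a: One of the two identical blue spacer plates: 50 mm long (its x axis), 16 mm thick (y), 45 mm tall (z), about 100 g, standing on its 50 x 16 mm edge on the bench at any yaw within about 35 degrees of the robot's x axis. Origin at the centre of its underside. An orange plate of the same size stands nearby and is not wanted.
- spacer_b: The other blue spacer plate: the same size, 50 x 16 x 45 mm (x, y, z), standing, origin at the centre of its underside; the two are interchangeable.
- vise: Slide vise fixed to the bench. Origin: centre of its base's underside; y runs from the jaw towards the brass blank. Base 120 (x) x 260 (y) mm, flat top at z = 12 mm, open at the sides. On it, centred on x = 0: the fixed brass blank, 36 mm wide (x), 30 mm tall, its face at y = +50 mm, and behind it a grey stop 50 mm wide, 40 mm tall. Spacers overhang blank and jaw, so fingers holding their ends pass outside.
- jaw (a joint): Jaw of the vise, m: a metal block 36 mm wide, 40 mm deep, 35 mm tall above the base, red back. At value j its front face is at vise y = -0.025 + j, its back at -0.065 + j; bare base behind. 0 = fully open (gap 75 mm), 0.055 = full stroke (gap 20 mm); starts at 0 to 0.008. Slides with 4 to 6 N, stays where left. With both spacers in it stops snug at 0.043: push to 10 to 15 N.
Things that resemble listed ones, but are neither listed nor needed, are in the scene too. What is shaped like the spacer_a but purple is not meant. What is shaped like the spacer_b but turquoise is not meant.

How it is judged:
By the outcome, as a careful person would: the job done as asked, in the order asked, and still so for the second after the job is handed in, with the robot touching nothing.
It also fails if it takes over 62 s, if anything falls off the work surface, if the arm or the gripper's body presses on something with over 40 N, if the wrist force passes 120 N, or if a joint passes its speed limit or range.

## Working session

There is one attempt and no reset: what is moved stays moved. The work goes in short steps, each a Python script; the robot and the scene stay as the last script left them, time stands still between calls to the robot, and variables do not carry over. Pictures are saved under pics/ and viewed, and the job is handed in when it is done.

```bash
ls; mkdir -p pics; python3 - <<'E'
from cell import bot
import cv2
for c in ("top","side"):
    im=bot.camera(c); cv2.imwrite(f"pics/{c}0.png",im[:,:,::-1])
    k=bot.calibration(c); print(c,k)
    for t in ("spacer_a","vise","jaw"):
        print(t,[(d['bbox'],round(d['confidence'],2)) for d in bot.search_frame(c,t)])
print(bot.read_clock(), bot.read_tool_rot(), bot.grip_depth)
E
```

```text
pics
top {'mtx': array([[569.4477515 ,   0.        , 313.76401201],
       [  0.        , 569.4477515 , 243.27859822],
       [  0.        ,   0.        ,   1.        ]]), 'k1': -0.14270908092170873, 'extrinsics': array([[-0.01056813, -0.99966198,  0.02375387, -0.1292524 ],
       [-0.98706949,  0.0066294 , -0.16015579,  0.51328061],
       [ 0.15994418, -0.02513927, -0.9868059 ,  1.0953738 ],
       [ 0.        ,  0.        ,  0.        ,  1.        ]])}
spacer_a [([403.3, 236.1, 24.8, 27.2], 0.89), ([444.2, 236.6, 26.6, 22.7], 0.78), ([339.4, 265.2, 18.7, 28.1], 0.71)]
vise [([141.9, 197.1, 129.7, 69.3], 0.7)]
jaw [([212.2, 218.4, 26.3, 20.9], 0.92)]
side {'mtx': array([[474.09695513,   0.        , 322.0753458 ],
       [  0.        , 474.09695513, 242.35691728],
       [  0.        ,   0.        ,   1.        ]]), 'k1': -0.049758728416244104, 'extrinsics': array([[ 0.99797303, -0.06156041,  0.01612903, -0.51736776],
       [-0.03507627, -0.7435782 , -0.66772833, -0.04716024],
       [ 0.05309882,  0.66580912, -0.7442303 ,  0.88326813],
       [ 0.        ,  0.        ,  0.        ,  1.        ]])}
spacer_a [([252.6, 318.2, 33.4, 28.5], 0.81), ([315.6, 402.0, 35.0, 46.2], 0.74), ([310.7, 346.1, 36.3, 39.3], 0.7)]
vise [([300.4, 125.0, 61.9, 98.9], 0.91)]
jaw [([325.5, 166.3, 17.8, 27.7], 0.66)]
0.4 [-0.59604782  0.5961051   0.3802907  -0.38047955] 0.0187
```

View pics/top0.png

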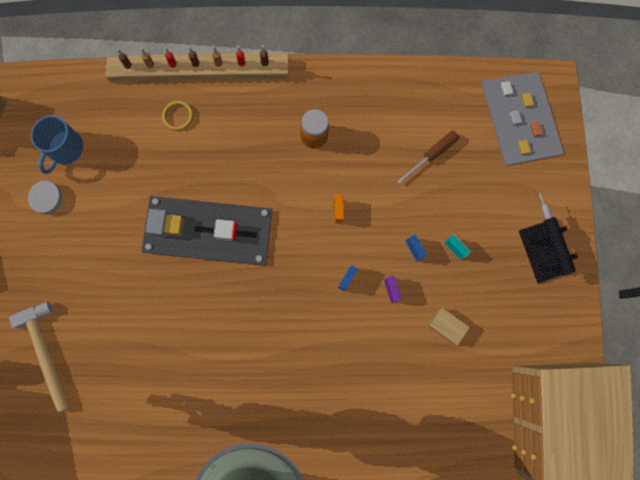

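View pics/side0.png

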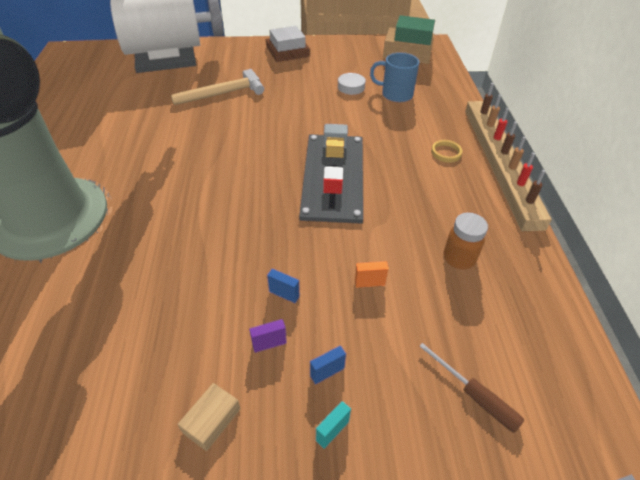

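```bash
python3 - <<'E'
import cv2
a=cv2.imread("pics/top0.png"); b=cv2.imread("pics/side0.png")
cv2.imwrite("pics/c1.png",cv2.resize(a[190:320,320:500],None,fx=4,fy=4,interpolation=2))
cv2.imwrite("pics/c2.png",cv2.resize(b[300:460,230:430],None,fx=3.5,fy=3.5,interpolation=2))
cv2.imwrite("pics/c3.png",cv2.resize(a[185:275,130:280],None,fx=5,fy=5,interpolation=2))
E
```

```text
(no output)
```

View pics/c1.png

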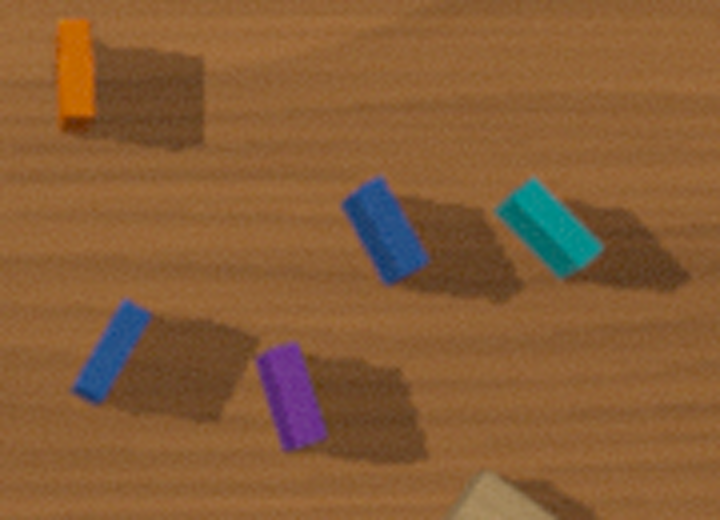

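View pics/c2.png

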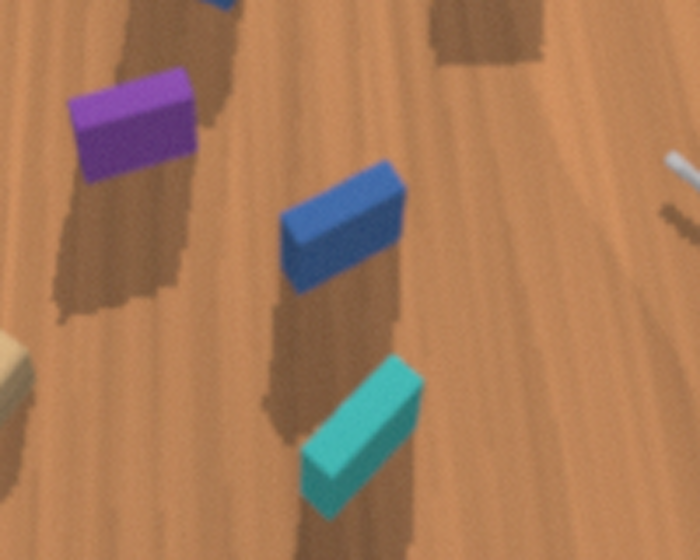

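View pics/c3.png

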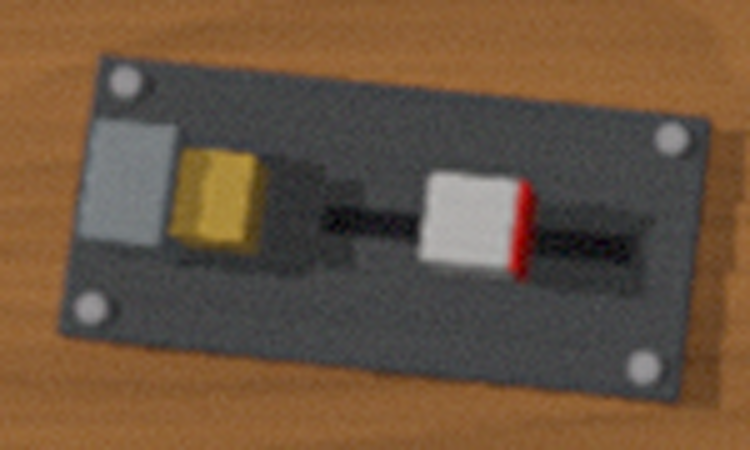

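Candidates in the top image are blue (417,248), blue (348,279), purple (393,289), turquoise (457,247) and orange (339,208). I choose the two blue ones; the crop confirms their colour. The vise is at (207,231), with its jaw (red back facing right) at (225,229). The side view shows the same layout. Next I fit the box outlines to get metric poses.

```bash
cat > h.py <<'E'
import numpy as np, cv2
from scipy.optimize import minimize
from scipy.spatial.transform import Rotation as R
from cell import bot
def proj(P,c):
    k=bot.calibration(c); E=k['extrinsics']; p=np.asarray(P)@E[:3,:3].T+E[:3,3]
    s=p[:,:2]/p[:,2:]; s=s*(1+k['k1']*(s**2).sum(1,keepdims=True))
    return s@np.diag(np.diag(k['mtx'])[:2])+k['mtx'][:2,2]
def box(x,y,t,sx,sy,z0,z1,ox=0,oy=0):
    L=np.array([[a*sx/2+ox,b*sy/2+oy] for a in(-1,1) for b in(-1,1)])
    c,s=np.cos(t),np.sin(t); W=L@np.array([[c,s],[-s,c]])+[x,y]
    return np.vstack([np.c_[W,np.full(4,z)] for z in(z0,z1)])
def soft(P,c,shape,off,S=8):
    q=((proj(P,c)-off+0.5)*S)
    h=cv2.convexHull(q.astype(np.float32)).reshape(-1,2)
    m=np.zeros((shape[0]*S,shape[1]*S),np.uint8)
    cv2.fillPoly(m,[np.round(h*16).astype(np.int32)],255,shift=4)
    return cv2.resize(m,(shape[1],shape[0]),interpolation=cv2.INTER_AREA)/255.
def fit(boxf,p0,masks,scale=(.006,.006,.1)):
    # masks: {cam:(mask crop float,off)}
    def cost(p): return sum(np.abs(soft(boxf(p),c,m.shape,np.array(o))-m).sum()/m.sum() for c,(m,o) in masks.items())
    best=None
    for d in (scale[2],-scale[2]):
        sim=np.array([p0]+[np.array(p0)+np.eye(len(p0))[i]*(scale[i] if i!=2 else d) for i in range(len(p0))])
        r=minimize(cost,p0,method='Nelder-Mead',options=dict(initial_simplex=sim,xatol=1e-5,fatol=1e-4,maxiter=300))
        if best is None or r.fun<best.fun: best=r
    return best.x,best.fun
def ground(u,v,c,z):
    k=bot.calibration(c);E=k['extrinsics'];d=(np.array([u,v])-k['mtx'][:2,2])/k['mtx'][0,0]
    s=d.copy()
    for _ in range(9): s=d/(1+k['k1']*(s@s))
    r=E[:3,:3].T@np.r_[s,1]; o=-E[:3,:3].T@E[:3,3]; return o+r*(z-o[2])/r[2]
def quat(t):
    c,s=np.cos(t),np.sin(t); q=R.from_matrix(np.array([[c,0,-s],[s,0,c],[0,-1,0]])).as_quat(); return q[[3,0,1,2]]
def crop(mask,b): 
    x0,y0,x1,y1=b; return mask[y0:y1,x0:x1].astype(float),(x0,y0)
E
cat > fit.py <<'E'
from h import *
ims={c:cv2.cvtColor(cv2.imread(f"pics/{c}0.png"),cv2.COLOR_BGR2HSV) for c in("top","side")}
blue={c:cv2.inRange(i,(104,110,50),(122,255,255))/255. for c,i in ims.items()}
def cam(c,b): return {c:crop(blue[c],b)}
for n,bt,bs,uv in(("A",(330,255,368,302),(258,262,310,310),(348,278)),("B",(398,226,436,270),(300,338,356,392),(417,248))):
    g=ground(*uv,"top",.03); p0=[g[0],g[1],0]
    f=lambda p:box(*p,.05,.016,0,.045)
    for m in (cam("top",bt),cam("side",bs),{**cam("top",bt),**cam("side",bs)}):
        best=min((fit(f,[p0[0],p0[1],t],m) for t in(-.4,0,.4)),key=lambda r:r[1]); print(n,list(m),np.round(best[0],4),round(best[1],3))
grey={c:cv2.inRange(i,(0,0,0),(179,90,130))/255. for c,i in ims.items()}
def hullmask(m,b):
    x0,y0,x1,y1=b;s=(m[y0:y1,x0:x1]>0).astype(np.uint8); n,l,st,_=cv2.connectedComponentsWithStats(s)
    k=1+st[1:,4].argmax(); h=cv2.convexHull(cv2.findNonZero((l==k).astype(np.uint8)));o=np.zeros(s.shape);cv2.fillPoly(o,[h],1);return o,(x0,y0)
g=ground(207,231,"top",.012);f=lambda p:box(*p,.12,.26,0,.012)
mt=hullmask(grey["top"],(130,185,285,280))
cv2.imwrite("pics/vm.png",mt[0]*255)
v,e=fit(f,[g[0],g[1],-.09],{"top":mt});print("vise",v,e)
im=cv2.imread("pics/top0.png"); im2=cv2.imread("pics/side0.png")
for c,i in(("top",im),("side",im2)):
    for P in (f(v)[4:], box(*v,.036,.025,.012,.042,0,.0625)[4:],box(*v,.036,.04,.012,.047,0,-.045)[4:]):
        cv2.polylines(i,[np.round(proj(P,c)[[0,1,3,2]]*16).astype(np.int32)],True,(0,255,0),1,shift=4)
cv2.imwrite("pics/o.png",cv2.resize(im[185:280,130:285],None,fx=5,fy=5)); cv2.imwrite("pics/o2.png",cv2.resize(im2[110:235,285:385],None,fx=4.5,fy=4.5))
E
python3 fit.py
```

```text
A ['top'] [ 0.4451 -0.2012 -0.5843] 0.264
A ['side'] [ 0.4427 -0.1964 -0.7003] 0.194
A ['top', 'side'] [ 0.4436 -0.1999 -0.5823] 0.509Traceback (most recent call last):
  File "fit.py", line 9, in <module>
    best=min((fit(f,[p0[0],p0[1],t],m) for t in(-.4,0,.4)),key=lambda r:r[1]); print(n,list(m),np.round(best[0],4),round(best[1],3))
  File "fit.py", line 9, in <genexpr>
    best=min((fit(f,[p0[0],p0[1],t],m) for t in(-.4,0,.4)),key=lambda r:r[1]); print(n,list(m),np.round(best[0],4),round(best[1],3))
              ~~~^^^^^^^^^^^^^^^^^^^^^
  File "h.py", line 25, in fit
    r=minimize(cost,p0,method='Nelder-Mead',options=dict(initial_simplex=sim,xatol=1e-5,fatol=1e-4,maxiter=300))
    res = _minimize_neldermead(fun, x0, args, callback, bounds=bounds,
                               **options)
    fxc = func(xc)
    fx = function(np.copy(x), *(wrapper_args + args))
  File "h.py", line 21, in cost
    def cost(p): return sum(np.abs(soft(boxf(p),c,m.shape,np.array(o))-m).sum()/m.sum() for c,(m,o) in masks.items())
                        ~~~^^^^^^^^^^^^^^^^^^^^^^^^^^^^^^^^^^^^^^^^^^^^^^^^^^^^^^^^^^^^^^^^^^^^^^^^^^^^^^^^^^^^^^^^^^
  File "h.py", line 21, in <genexpr>
    def cost(p): return sum(np.abs(soft(boxf(p),c,m.shape,np.array(o))-m).sum()/m.sum() for c,(m,o) in masks.items())
                                   ~~~~^^^^^^^^^^^^^^^^^^^^^^^^^^^^^^^
  File "h.py", line 14, in soft
    q=((proj(P,c)-off+0.5)*S)
        ~~~~^^^^^
  File "h.py", line 6, in proj
    k=bot.calibration(c); E=k['extrinsics']; p=np.asarray(P)@E[:3,:3].T+E[:3,3]
ValueError: time passes only in moves, steps and waits
```

```bash
python3 - <<'E'
import numpy as np,pickle
from cell import bot
pickle.dump({c:bot.calibration(c) for c in("top","side")},open("cal.pkl","wb"))
E
sed -i "s/^from cell import bot/import pickle; CAL=pickle.load(open('cal.pkl','rb'))/; s/bot.calibration(c)/CAL[c]/" h.py
python3 - <<'E'
import cv2,numpy as np
for c,b in(("top",(330,255,368,302)),("side",(258,262,310,310)),("top",(398,226,436,270)),("side",(300,338,356,392))):
    i=cv2.cvtColor(cv2.imread(f"pics/{c}0.png"),cv2.COLOR_BGR2HSV)[b[1]:b[3],b[0]:b[2]]
    m=(i[...,0]>95)&(i[...,0]<130)&(i[...,1]>60)
    print(c,m.sum(),np.percentile(i[m],[1,25,50,75,99],axis=0).astype(int).tolist())
E
sed -i 's/(104,110,50),(122,255,255)/(95,60,20),(130,255,255)/' fit.py
python3 fit.py
```

```text
top 206 [[105, 66, 90], [106, 154, 130], [107, 176, 135], [109, 186, 136], [126, 199, 140]]
side 699 [[107, 64, 100], [108, 143, 114], [108, 149, 117], [108, 153, 165], [118, 160, 175]]
top 298 [[105, 69, 97], [106, 167, 111], [107, 180, 129], [108, 187, 134], [124, 208, 140]]
side 794 [[107, 65, 102], [108, 143, 114], [108, 149, 118], [109, 154, 168], [119, 159, 172]]
A ['top'] [ 0.4444 -0.201  -0.5481] 0.126
A ['side'] [ 0.4429 -0.1967 -0.638 ] 0.112
A ['top', 'side'] [ 0.4439 -0.2004 -0.5531] 0.316
B ['top'] [ 0.505  -0.3432  0.4721] 0.103
B ['side'] [ 0.5045 -0.3392  0.5497] 0.13
B ['top', 'side'] [ 0.5045 -0.3417  0.5255] 0.34
vise [ 0.54761306  0.08753088 -0.11260907] 0.01432724533782008[ WARN:0@3.867] global loadsave.cpp:1063 imwrite_ Unsupported depth image for selected encoder is fallbacked to CV_8U.
```

View pics/o.png

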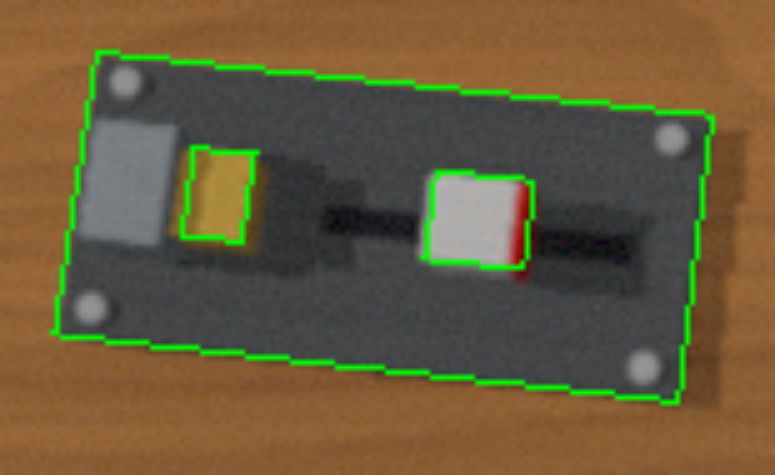

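View pics/o2.png

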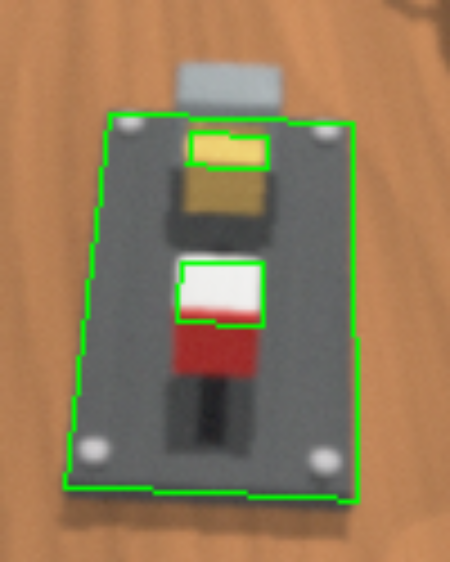

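```bash
cat >> fit.py <<'E'
ms=hullmask(grey["side"],(290,100,380,235)); s=ms[0].copy(); 
x0,y0,x1,y1=(290,100,380,235); raw=(grey["side"][y0:y1,x0:x1]>0).astype(np.uint8)*255
cv2.imwrite("pics/vs.png",cv2.resize(np.hstack([raw,(s*255).astype(np.uint8)]),None,fx=4,fy=4))
v2,e2=fit(f,v,{"side":ms});print("vise side",v2,e2)
E
python3 fit.py 2>/dev/null | grep vise
```

```text
vise [ 0.54761306  0.08753088 -0.11260907] 0.01432724533782008
vise side [ 0.54608791  0.09237068 -0.11890614] 0.021621601456412096
```

View pics/vs.png

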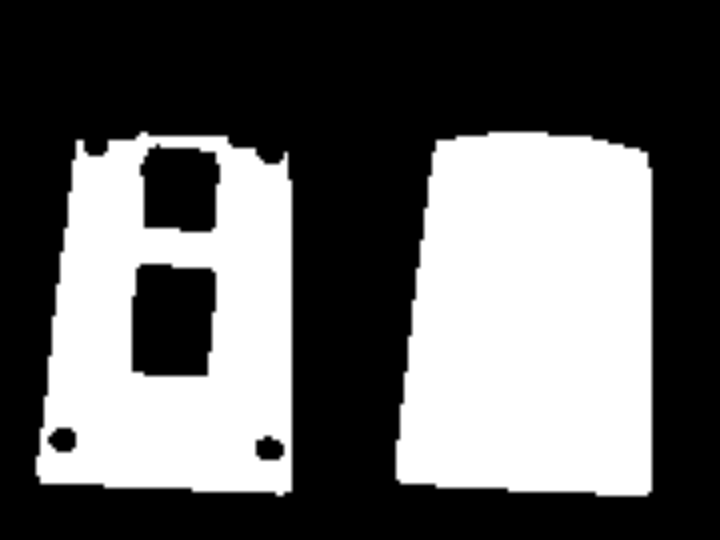

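```bash
cat >> h.py <<'E'
V=np.array([.5468,.0899,-.114]); SA=np.array([.4437,-.1989,-.57]); SB=np.array([.5047,-.3412,.50])
def vw(x,y,z):
    c,s=np.cos(V[2]),np.sin(V[2]); return [V[0]+c*x-s*y,V[1]+s*x+c*y,z]
E
python3 - <<'E'
from h import *
from cell import bot
for n,p,t in(("A",[*SA[:2],.1],SA[2]),("B",[*SB[:2],.1],SB[2]),("pl",vw(0,.038,.1),V[2]),("push",vw(0,-.09,.1),V[2])):
    for k in(0,np.pi):
        for z in(.1,.006):
            j=bot.solve_ik([p[0],p[1],z],quat(t+k)); print(n,k>0,z,None if j is None else np.round(j,2))
E
```

```text
A False 0.1 [-0.57  0.35 -0.54  0.68  0.    1.57]
A False 0.006 [-0.57  0.49 -0.62  0.45  0.    1.57]
A True 0.1 [-0.57  0.35 -0.54  0.68  0.   -1.57]
A True 0.006 [-0.57  0.49 -0.62  0.45  0.   -1.57]
B False 0.1 [-0.72  0.54 -0.21  0.82  0.    0.36]
B False 0.006 [-0.72  0.66 -0.29  0.63  0.    0.36]
B True 0.1 [-0.72  0.54 -0.21  0.82  0.   -2.79]
B True 0.006 [-0.72  0.66 -0.29  0.63  0.   -2.79]
pl False 0.1 [ 0.1   0.47 -0.33  0.77  0.    1.78]
pl False 0.006 [ 0.1   0.6  -0.41  0.56  0.    1.78]
pl True 0.1 [ 0.1   0.47 -0.33  0.77  0.   -1.36]
pl True 0.006 [ 0.1   0.6  -0.41  0.56  0.   -1.36]
push False 0.1 [-0.14  0.43 -0.41  0.73  0.    1.55]
push False 0.006 [-0.14  0.56 -0.49  0.52  0.    1.55]
push True 0.1 [-0.14  0.43 -0.41  0.73  0.   -1.59]
push True 0.006 [-0.14  0.56 -0.49  0.52  0.   -1.59]
```

Use the k=0 branch. First I pick spacer A, stopping above it for a look before descending.

```bash
python3 - <<'E'
from h import *
from cell import bot
bot.move_pose([*SA[:2],.10],quat(SA[2])); print(bot.read_clock())
a=bot.camera("top"); b=bot.camera("side")
cv2.imwrite("pics/top1.png",cv2.resize(np.hstack([a[200:340,260:440],b[210:350,200:380]])[:,:,::-1],None,fx=2.2,fy=3.0 if 0 else 2.2))
E
```

```text
3.0167
```

View pics/top1.png

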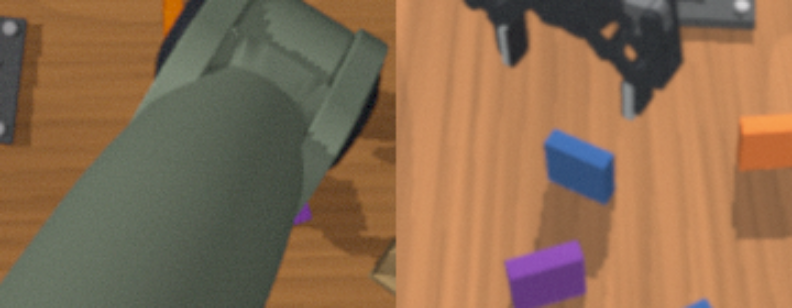

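The side view shows the pads straddling the blue spacer in line with its length. The arm blocks the top view, so I descend on the side view.

```bash
python3 - <<'E'
from h import *
from cell import bot
print(bot.move_linear([*SA[:2],.006],speed=.1,until_force=8))
print(bot.read_position(), bot.read_clock())
bot.set_gripper(0.0,grasp_force=40); print(bot.read_gripper_width(),bot.read_clock())
bot.move_linear([*SA[:2],.10],speed=.15)
print(bot.read_gripper_width(),bot.read_ft_force())
b=bot.camera("side"); cv2.imwrite("pics/s2.png",cv2.resize(b[180:350,200:400][:,:,::-1],None,fx=3,fy=3))
E
```

```text
False
[ 0.44413403 -0.19915634  0.00644871] 4.2083
0.5831890688870285 4.6333
0.5832155140502406 [-0.28100486 -0.40927364 -0.74647694]
```

View pics/s2.png

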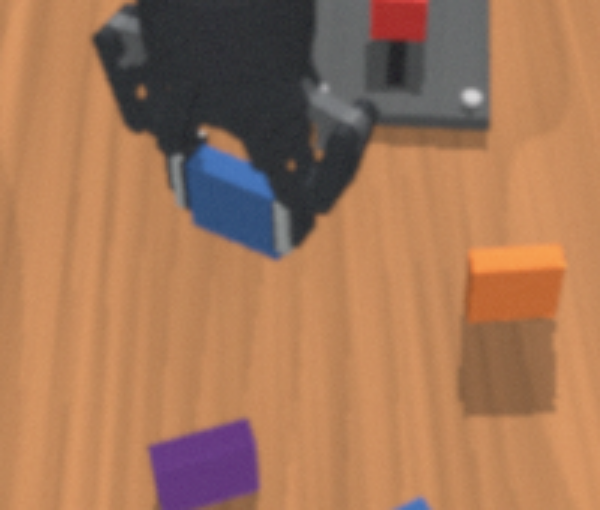

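The spacer is held square, with width 49.6 mm as expected. I move over the slot and compare its relative position in the side view before lowering.

```bash
python3 - <<'E'
from h import *
from cell import bot
bot.move_pose(vw(0,.036,.10),quat(V[2]))
bot.move_linear(vw(0,.036,.035),speed=.12); print(bot.read_clock(),bot.read_position(),vw(0,.036,.035))
for c,r in(("side",(90,240,260,420)),("top",(170,290,110,300))):
    b=bot.camera(c)[r[0]:r[1],r[2]:r[3]]; cv2.imwrite(f"pics/{c}3.png",cv2.resize(b[:,:,::-1],None,fx=4,fy=4))
E
```

```text
7.4417 [0.55134119 0.12521561 0.03539035] [np.float64(0.5508951165104566), np.float64(0.12566632523430082), 0.035]
```

View pics/side3.png

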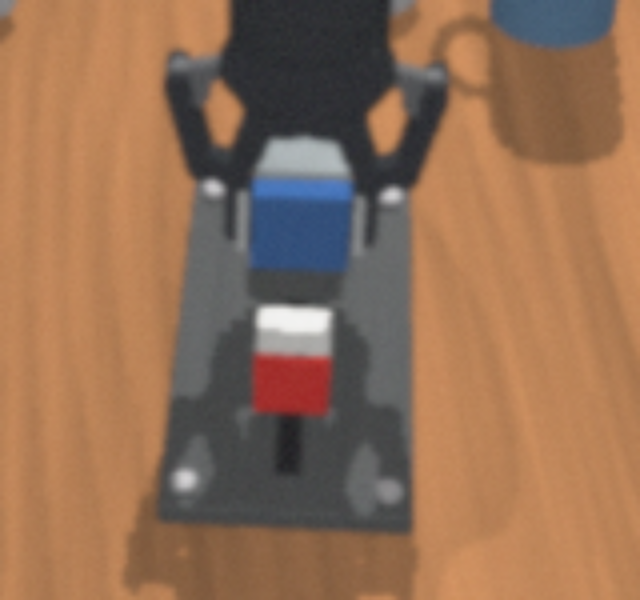

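View pics/top3.png

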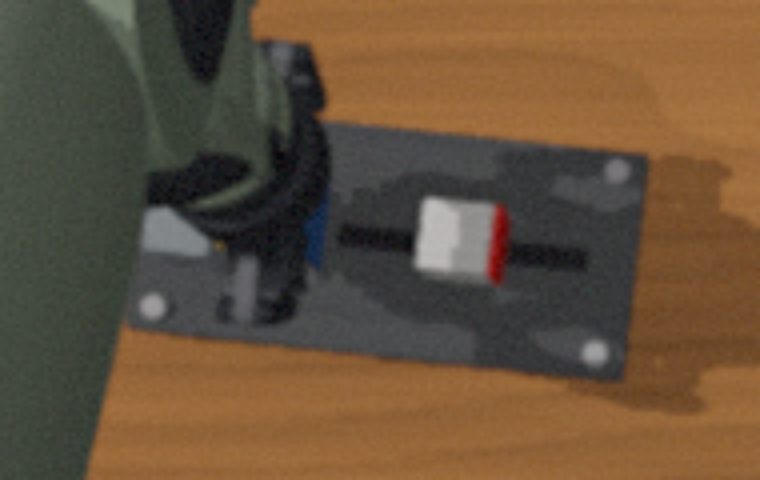

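The side view shows the spacer in the slot, centred and square, with the jaw behind it at (285,160)-ish full image. I fit its offset from the vise in the same camera, then lower and release.

```bash
python3 - <<'E'
from h import *
from cell import bot
i=cv2.cvtColor(bot.camera("side"),cv2.COLOR_RGB2HSV); m=cv2.inRange(i,(95,60,20),(130,255,255))/255.
P=vw(0,.036,0)
r=fit(lambda p:box(p[0],p[1],p[2],.05,.016,.029,.074),[P[0],P[1],V[2]],{"side":crop(m,(310,125,362,170))})
v2=np.array([.5461,.0924,-.1189]); c,s=np.cos(v2[2]),np.sin(v2[2]); d=r[0][:2]-v2[:2]
print(r,"rel",[c*d[0]+s*d[1],-s*d[0]+c*d[1]])
print(bot.move_linear(vw(0,.036,.0165),speed=.03,until_force=5),bot.read_position()[2],bot.read_ft_force(),bot.read_clock())
E
```

```text
(array([ 0.55182573,  0.13016014, -0.04040587]), np.float64(0.05180149111570926)) rel [np.float64(0.0012061957839373692), np.float64(0.038172724626994135)]
True 0.01870783722855472 [-1.27361642  1.300295    4.64381708] 8.1333
```

```bash
python3 - <<'E'
from h import *
from cell import bot
bot.set_gripper(1.0)
p=bot.read_position(); bot.move_linear([p[0],p[1],.10],speed=.2)
bot.move_pose([*SB[:2],.10],quat(SB[2])); print(bot.read_clock())
for c,r in(("side",(90,240,260,420)),("top",(170,290,110,300))):
    f=bot.camera(c); cv2.imwrite(f"pics/{c}4f.png",f[:,:,::-1]); cv2.imwrite(f"pics/{c}4.png",cv2.resize(f[r[0]:r[1],r[2]:r[3],::-1],None,fx=4,fy=4))
f=cv2.imread("pics/side4f.png"); cv2.imwrite("pics/s4b.png",cv2.resize(f[260:440,230:430],None,fx=3,fy=3))
E
```

```text
10.8583
```

View pics/top4.png

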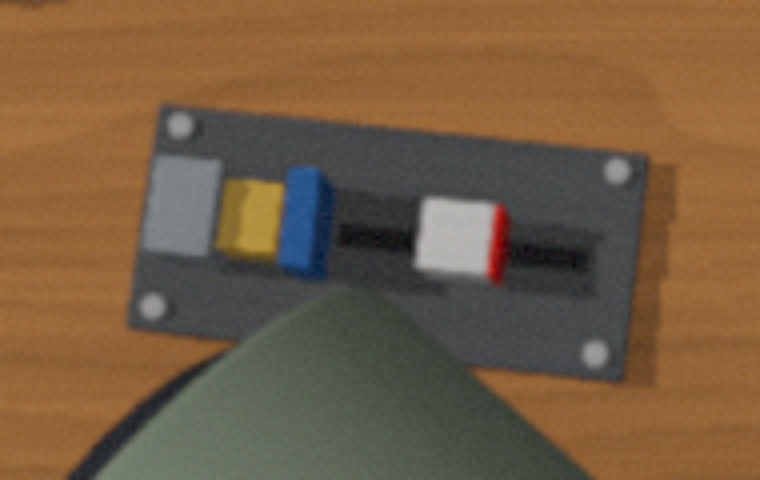

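View pics/side4.png

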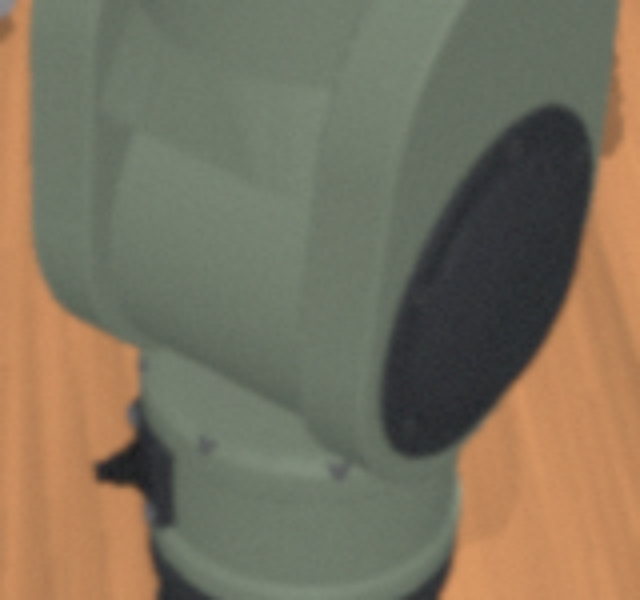

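View pics/s4b.png

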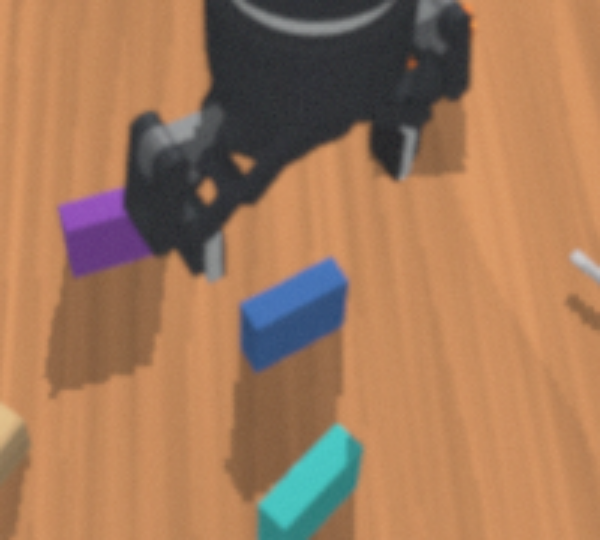

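```bash
python3 - <<'E'
from h import *
i=cv2.cvtColor(cv2.imread("pics/top0.png"),cv2.COLOR_BGR2HSV); m=cv2.inRange(i,(131,60,20),(165,255,255))/255.
g=ground(393,289,"top",.03)
r=fit(lambda p:box(*p,.05,.016,0,.045),[g[0],g[1],.2],{"top":crop(m,(375,268,412,310))}); print("purple",r)
a=r[0]; P=box(*a,.05,.016,0,0)[:4,:2]-[.505,-.3432]; c,s=np.cos(.5),np.sin(.5); print("in B frame",np.round(P@np.array([[c,-s],[s,c]]),3))
i=cv2.cvtColor(cv2.imread("pics/top4f.png"),cv2.COLOR_BGR2HSV); m=cv2.inRange(i,(95,60,20),(130,255,255))/255.
P=vw(0,.037,0)
r=fit(lambda p:box(*p,.05,.016,.012,.057),[P[0],P[1],V[2]],{"top":crop(m,(172,200,200,245))})
v=np.array([.5476,.0875,-.1126]); c,s=np.cos(v[2]),np.sin(v[2]); d=r[0][:2]-v[:2]
print(r,"rel",[c*d[0]+s*d[1],-s*d[0]+c*d[1]],r[0][2]-v[2])
E
```

```text
purple (array([ 0.42115231, -0.29175248,  0.2889805 ]), np.float64(0.06289083200847907))
in B frame [[-0.075  0.083]
 [-0.072  0.098]
 [-0.026  0.072]
 [-0.023  0.088]]
(array([ 0.55157461,  0.12415761, -0.07916107]), np.float64(0.0796902852049911)) rel [np.float64(-0.00016949008804719584), np.float64(0.03687206891643077)] 0.03343892626209785
```

Purple is at least 70 mm clear. A stands at vise y ≈ 37 mm and is 2° off square, which is fine. Picking B next.

```bash
python3 - <<'E'
from h import *
from cell import bot
print(bot.move_linear([*SB[:2],.006],speed=.1,until_force=8))
bot.set_gripper(0.0,grasp_force=40); print(bot.read_gripper_width())
bot.move_linear([*SB[:2],.12],speed=.15)
print(bot.read_gripper_width(),bot.read_ft_force())
bot.move_pose(vw(0,.013,.12),quat(V[2]))
i=bot.camera("side"); print(bot.read_clock())
cv2.imwrite("pics/s5.png",cv2.resize(i[60:240,240:440,::-1],None,fx=3.5,fy=3.3))
E
```

```text
False
0.5830090181069
0.5812726957527482 [-0.43137425  0.4694537  -0.83937462]
15.0667
```

View pics/s5.png

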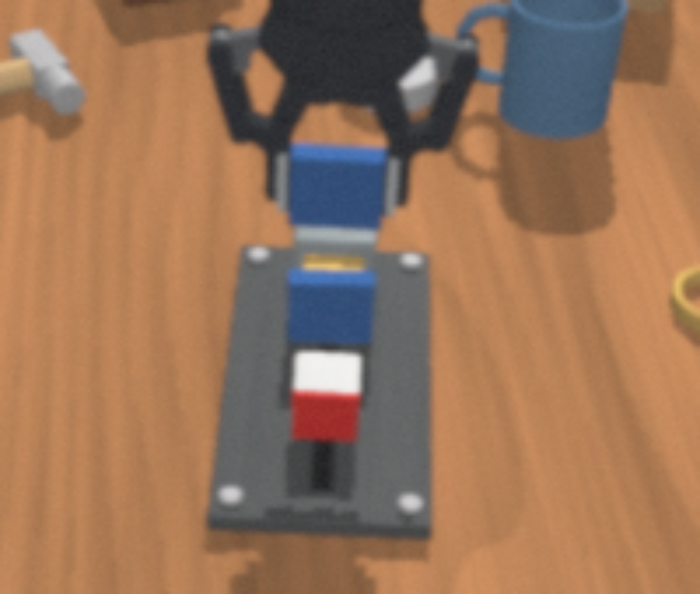

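```bash
python3 - <<'E'
from h import *
from cell import bot
i=cv2.cvtColor(bot.camera("side"),cv2.COLOR_RGB2HSV); m=cv2.inRange(i,(95,60,20),(130,255,255))/255.
P=vw(0,.013,0)
r=fit(lambda p:box(p[0],p[1],p[2],.05,.016,.114,.159),[P[0],P[1]+.003,V[2]],{"side":crop(m,(315,95,358,132))})
v2=np.array([.5461,.0924,-.1189]); c,s=np.cos(v2[2]),np.sin(v2[2]); d=r[0][:2]-v2[:2]
y=-s*d[0]+c*d[1]; print(r,"rel",[c*d[0]+s*d[1],y])
i=bot.camera("side"); cv2.imwrite("pics/s5b.png",cv2.resize(i[80:140,300:370,::-1],None,fx=8,fy=8,interpolation=2))
E
```

```text
(array([ 0.5486748 ,  0.10360121, -0.10233573]), np.float64(0.08172690763052208)) rel [np.float64(0.001227930791285672), np.float64(0.01142754677360643)]
```

View pics/s5b.png

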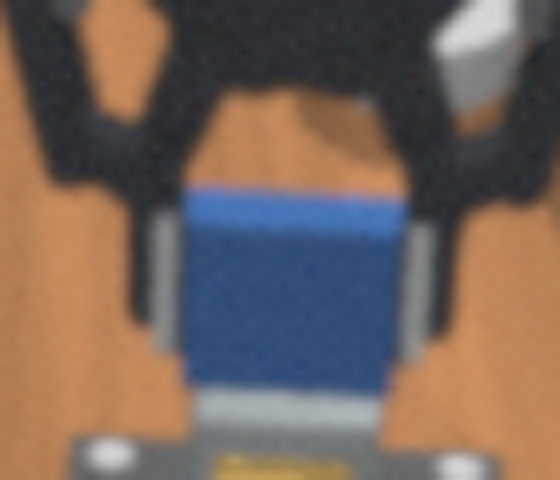

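B is held square and centred. Clearances are about 5 mm or more to A and about 20 mm to the jaw. Lowering.

```bash
python3 - <<'E'
from h import *
from cell import bot
print(bot.move_linear(vw(0,.013,.026),speed=.1,until_force=8))
print(bot.move_linear(vw(0,.013,.0165),speed=.03,until_force=5),bot.read_position(),bot.read_ft_force())
bot.set_gripper(1.0)
p=bot.read_position(); bot.move_linear([p[0],p[1],.12],speed=.2)
bot.move_pose(vw(0,-.10,.12),quat(V[2])); bot.set_gripper(0.0)
print(bot.read_clock(),bot.read_ft_force())
for c,r in(("side",(90,240,260,420)),("top",(170,290,110,300))):
    f=bot.camera(c); cv2.imwrite(f"pics/{c}6.png",cv2.resize(f[r[0]:r[1],r[2]:r[3],::-1],None,fx=4,fy=4))
E
```

```text
False
True [0.54923018 0.10290931 0.01866025] [-1.4043502  -0.00945274  4.83035347]
18.9833 [-0.27331109 -0.39905823  0.08496082]
```

View pics/side6.png

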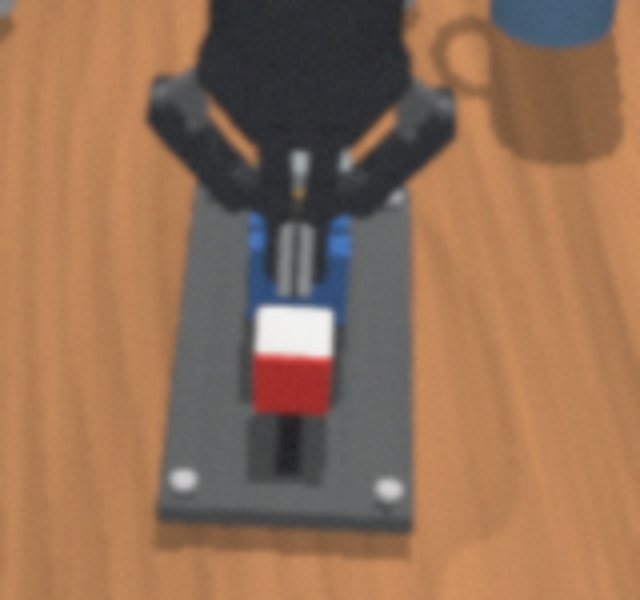

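View pics/top6.png

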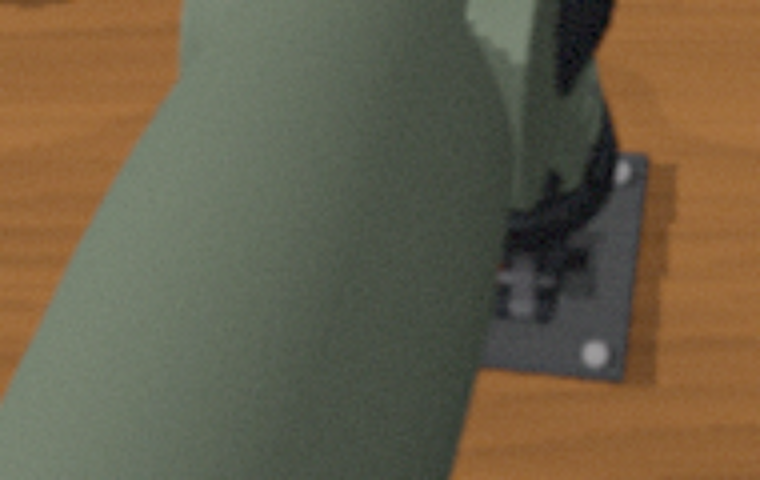

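Both spacers stand, side by side. Now I lower behind the red back and push.

```bash
cat >> h.py <<'E'
def vrel(p):
    d=np.array(p[:2])-V[:2]; c,s=np.cos(V[2]),np.sin(V[2]); return np.array([c*d[0]+s*d[1],-s*d[0]+c*d[1]])
E
python3 - <<'E'
from h import *
from cell import bot
print(bot.move_linear(vw(0,-.10,.022),speed=.12,until_force=6),bot.read_position(),bot.read_ft_force())
r=bot.move_linear(vw(0,-.070,.022),speed=.03,until_force=3.); print("touch",r,vrel(bot.read_position()),bot.read_ft_force())
r=bot.move_linear(vw(0,-.050,.022),speed=.025,until_force=11); print(r,vrel(bot.read_position()),bot.read_ft_force(),bot.read_clock())
i=bot.camera("side"); cv2.imwrite("pics/s7.png",cv2.resize(i[90:240,260:420,::-1],None,fx=4,fy=4))
E
```

```text
False [ 0.5360389  -0.00954136  0.02257126] [ 0.72647931 -0.32633263  0.61186596]
touch True [-0.00042287 -0.0736708 ] [ 0.26919087 -0.14419226  0.13445668]
False [ 0.00033876 -0.04956569] [-1.29001132 -1.05134531 -1.39452483] 21.9917
```

View pics/s7.png

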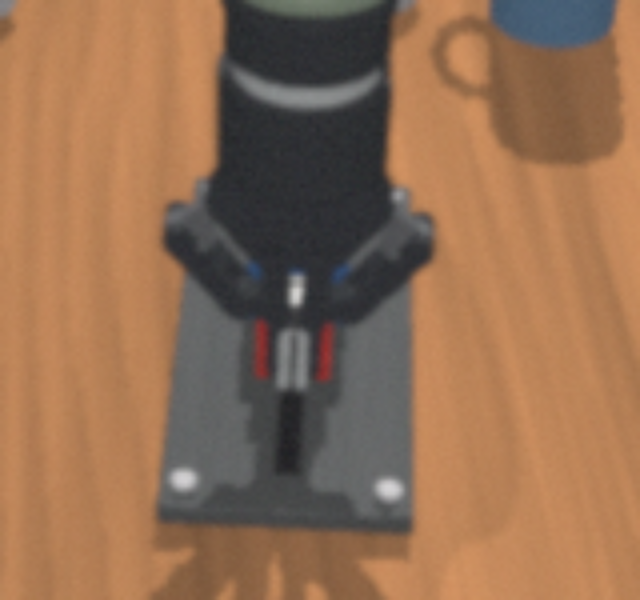

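```bash
python3 - <<'E'
from h import *
from cell import bot
r=bot.move_linear(vw(0,-.040,.022),speed=.015,until_force=11); print(r,vrel(bot.read_position()),bot.read_ft_force(),bot.read_clock())
if not r:
    f0=bot.read_ft_force()
    r=bot.move_linear(vw(0,-.020,.022),speed=.006,until_force=11.5); print(r,vrel(bot.read_position()),f0,bot.read_ft_force(),bot.read_clock())
i=bot.camera("side"); cv2.imwrite("pics/s8.png",cv2.resize(i[90:240,260:420,::-1],None,fx=4,fy=4))
E
```

```text
False [ 0.00052328 -0.03983676] [-0.60411966 -4.04441831  2.55055621] 22.8583
True [ 0.00012284 -0.0340196 ] [-0.60411966 -4.04441831  2.55055621] [ 0.55082949 -1.93936314  1.14791837] 24.5833
```

View pics/s8.png

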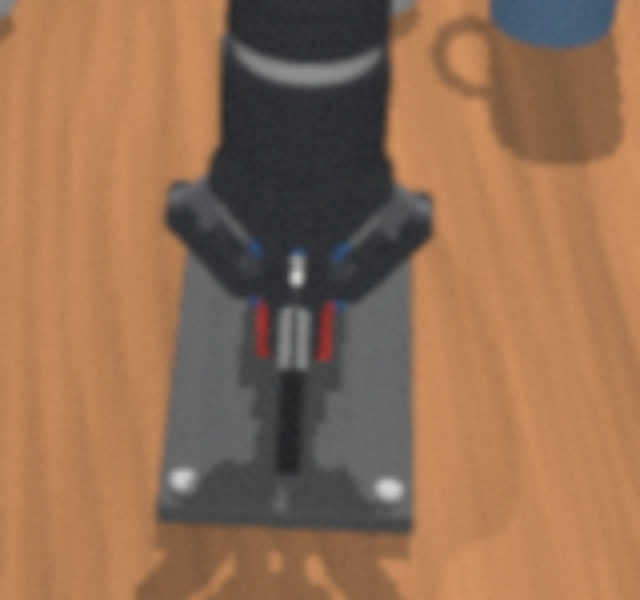

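The force stop triggered near j ≈ 0.043. A second push checks that it really is snug.

```bash
python3 - <<'E'
from h import *
from cell import bot
f0=bot.read_ft_force()
r=bot.move_linear(vw(0,-.026,.022),speed=.006,until_force=11); print(r,vrel(bot.read_position()),f0,bot.read_ft_force())
bot.move_linear(vw(0,-.075,.022),speed=.1)
bot.move_linear(vw(0,-.075,.12),speed=.2)
bot.move_pose([.45,-.30,.25],quat(0)); print(bot.read_clock(),bot.read_ft_force())
for c,r in(("side",(90,240,260,420)),("top",(170,290,110,300))):
    f=bot.camera(c); cv2.imwrite(f"pics/{c}9f.png",f[:,:,::-1]); cv2.imwrite(f"pics/{c}9.png",cv2.resize(f[r[0]:r[1],r[2]:r[3],::-1],None,fx=4,fy=4))
E
```

```text
True [ 0.0002418  -0.03422787] [-0.43997948  0.10978854 -0.2290689 ] [ 0.18090992 -0.15513858  1.11444722]
27.975 [ 0.62382976  0.64500621 -0.64586423]
```

View pics/side9.png

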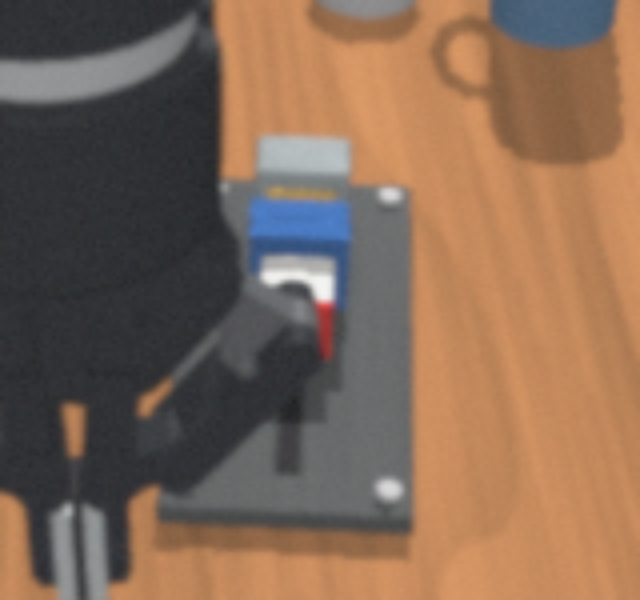

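View pics/top9.png

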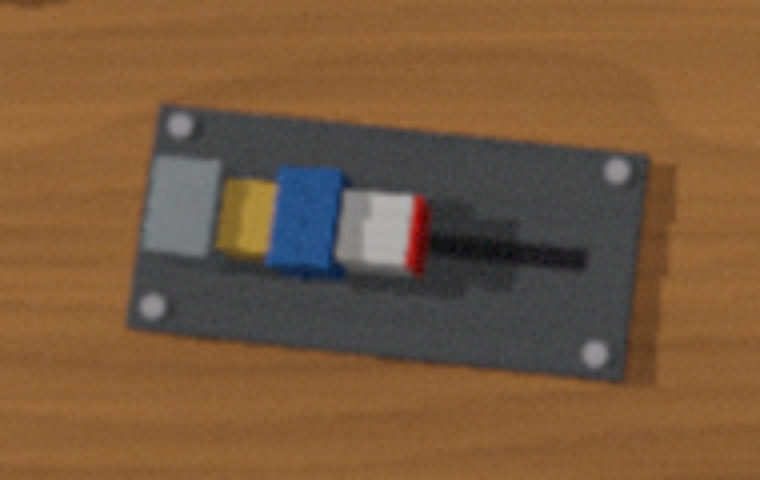

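Top view: blank (248,218), both spacers in contact (308,220) and the jaw flush against them (375,230), all in line. A model overlay at j = 0.043 is the final check.

```bash
python3 - <<'E'
from h import *
v=np.array([.5476,.0875,-.1126]); f=cv2.imread("pics/top9f.png"); S=5
g=cv2.resize(f[185:280,130:285],None,fx=S,fy=S,interpolation=2)
for P in (box(*v,.05,.032,.012,.057,0,.034)[4:],box(*v,.036,.04,.012,.047,0,-.045+.043)[4:]):
    q=(proj(P,"top")-[130,185]+.5)*S; cv2.polylines(g,[np.round(q[[0,1,3,2]]).astype(np.int32)],True,(0,255,0),1)
cv2.imwrite("pics/fin.png",g)
m=cv2.inRange(cv2.cvtColor(f,cv2.COLOR_BGR2HSV),(95,60,20),(130,255,255))/255.
p0=[*(v[:2]+[.004,.034]),v[2]]
for sy in(.032,.034,.036,.040): print(sy,fit(lambda p:box(*p,.05,sy,.012,.057),p0,{"top":crop(m,(168,200,204,245))}))
E
```

```text
0.032 (array([ 0.55199389,  0.12223241, -0.03238221]), np.float64(0.21604204568425311))
0.034 (array([ 0.55216389,  0.12265241, -0.06465787]), np.float64(0.24852233676975943))
0.036 (array([ 0.55207631,  0.12263114, -0.05359433]), np.float64(0.2979583586011724))
0.04 (array([ 0.55203182,  0.12130593, -0.01237554]), np.float64(0.4059591671720234))
```

View pics/fin.png

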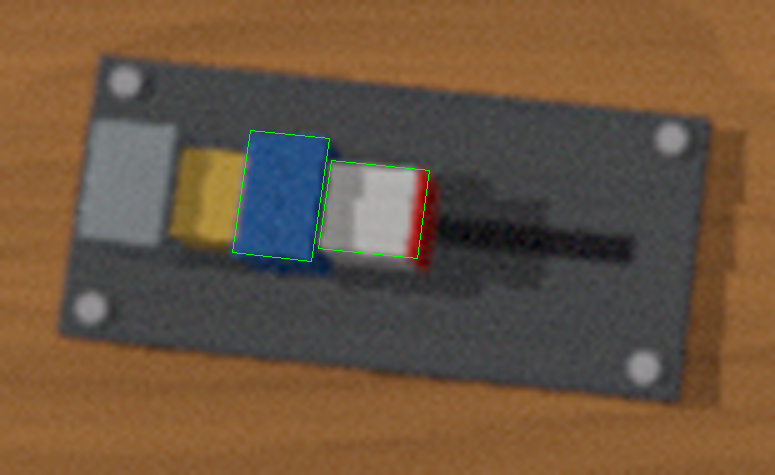

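```bash
python3 - <<'E'
from cell import bot
print(bot.read_clock(),bot.read_ft_force()); bot.close_job()
E
```

```text
28.075 [ 0.72859016 -0.29195299  0.05087982]
the job is handed in; nothing more can be done
```

I stood the two blue spacers in the gap one at a time, pushed the jaw snug from its red back, moved the arm clear and handed in at about 28 s. I left the orange, purple and turquoise plates alone.

**Snugness:** the first push stopped after a force rise of 11.5 N, starting from a reading of about 4 N, so it may have peaked near 15.5 N, just over the 10 to 15 N asked. A second push of 11 N stopped at the same place, to within about 0.2 mm. The touch and stop positions put the jaw near 0.043.

**Final pictures:** in the top view, the outlines predicted for a jaw value of 0.043 matched the jaw and both spacers. The spacers stand flush between blank and jaw, with the robot touching nothing.

**Disagreements:**
- The two cameras differed by about 4 to 5 mm along y, for the vise and the spacers alike. I averaged them.
- A final outline fit of the blue pair matched poorly (residual about 0.2, yaw off by 3 to 5°). I think this is because the jaw hides part of the pair, and I relied on the overlay instead.

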